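Close a dust-extraction branch with its gate blade and start the extractor

ROBOT

A 7-joint arm with a two-finger parallel gripper is mounted at the origin on the work surface. World frame = base frame: x ahead of the robot, y to its left, z up, the work surface at z = 0. Lengths are in m, angles in rad, forces in N, time in s.
With the tool pointing down it reaches from about 0.35 to 0.9 m from the base axis. Payload 19.9 kg.
Tool frame: the origin (TCP) lies midway between the tips of the shut fingers; the grasp point (between the pads) lies behind it (arm.grasp_offset is the z of the grasp point in the tool frame, in m); z points along the fingers, x is the direction in which the jaws open and shut, and the axes are right-handed (so a half turn about z gives the same grasp; the last joint's range is limited). The gripper opens to 85 mm and grips with 20 to 120 N. Pads are 22 mm wide; open, the fingers measure 114 mm over their backs; the gripper's body (76 mm by 85 mm) begins 54 mm behind the grasp point. The pads swing forward as they close: fully open they stand 13 mm farther back than shut.
Start: joints at [-1.315, 0.417, -0.01, 1.614, 0.005, 1.111, -0.053], TCP at [0.183, 0.598, 0.231] pointing down, gripper open.
Joint ranges: [-2.81, 2.81], [-0.39, 2.02], [-1.27, 1.25], [0.06, 2.57], [-1.19, 4.33], [0.19, 2], [-2.82, 2.82]. Speed limits (rad/s): [1.89, 1.89, 2.39, 2.39, 3.01, 3.01, 3.01].

INTERFACE

Orientations are given as a 3x3 rotation matrix whose columns are the frame's x, y, z axes.
In Python, from plant import arm, fingers, grab_frame, monitor gives the robot as it stands. Calls block until the motion is done:
- arm.move_ptp(position, orientation): joint-space move of the TCP to a pose.
- arm.move_linear(position, ori=None, speed=0.15): straight line of the TCP; ori=None keeps the orientation; speed is the mean speed in m/s.
- arm.set_joints(angles): joint-space move.
- fingers.grip(opening, force=None): finger opening in m; force is the grip in N (None keeps the last); returns when the fingers have stopped.
- arm.dwell(seconds).
- arm.ik(position, orientation): joint angles nearest the present ones, or None.
- grab_frame(name): name is "scene" or "top" or "wrist"; returns a dict with "image" (400x640x3 uint8, blue, green, red), "vertical_fov" (degrees; the focal length in pixels is half the picture's height over the tangent of half this angle, whatever the lens; pixels are square), "cx", "cy" (the principal point, pixels), "dist_coeffs" ([k1, k2, p1, p2, k3] as OpenCV has them; the pictures are not rectified), "rvec" (rotation vector, rad) and "tvec" (3), from world to camera coordinates, as OpenCV has them. Camera axes: x right, y down, z forward; pixel columns grow to the right and rows downward; lengths in m; the calibration is good to about 2 mm. A picture is of the moment at which its call begins. There is no depth.
A pose or a line that the arm cannot do raises arm.MotionError and nothing moves.
- arm.hand_in(): hands the job in, once; it reports no verdict.
Readings, each from a call of its own:
- monitor.get_t(): time.
- monitor.get_qpos(): joint angles.
- monitor.get_dq(): joint speeds.
- monitor.get_joint_efforts(): joint torques, N m.
- monitor.get_tool_pos(): TCP position.
- monitor.get_tool_rot(): TCP orientation.
- monitor.get_wrist_force(): force on the tool from outside, world axes, zero at the start.
- monitor.get_torque(): the same for the moment, N m.
- monitor.get_grip_width(): finger opening in m.
Only numpy, scipy, OpenCV 4.12 (cv2) and the standard library are available. Lean on these libraries where they do the work, as an engineer would, in place of code of your own. Each camera call takes 0.05 s, during which the arm holds its last target.

TASK

Close off the bench's dust pipe: take the wide gate blade out of its wooden stand and push it into the slot of the leaning gate housing, past the sprung side ball, until it clicks and is fully home. Then let go and press the extractor's start button fully down. Leave the narrow blade, the jar and the wood offcut where they are.

Things in the scene. Friction and masses are not known exactly. Their poses are not given: they have to be found in the camera images.
- blade_handle (a point): Centre of the wooden grip bar (60 wide x, 14 thick y, 30 mm high z) atop the wide gate blade, the one to use: loose aluminium plate 84 mm wide (x), 8 thick (y), 110 long (z), about 200 g. The point is 125 mm above the blade's lower end. Alike both ways round (half turn about z). Both side edges have a notch 26 mm above the lower end; lower corners slanted.
- stand_wide: Fixed slotted wooden stand of the wide blade, 130 (x) x 50 (y) x 45 mm high; origin at the centre of its underside. At the start the blade stands upright in it, same axes, 35 mm deep in the slot (1.5 to 2 mm of play each side), its lower end 10 mm above the bench; lift it straight up.
- gate_mouth (a point): Centre of the slot's mouth in the black gate housing. z points out of the slot, leaning 35 degrees from vertical to the robot's side; x along the slot's width (rising away from the robot), y along its thickness (level). Slot 86 wide, 10.5 thick, 80 mm deep; flared lips lead in over 10 mm above. Fully home, lower end of the blade on the slot's floor, blade_handle is 45 mm out along z.
- duct: The fixed grey 63 mm pipe carrying the housing; origin on the bench under the housing's middle. The pipe runs along y, axis 90 mm above the bench, and bends down to the bench on both sides, reaching 185 mm out. The housing sits on it at the middle: 116 mm wide, 90 mm high along its lean, 27 mm thick, brass spring plug at its far side.
- gate_ball (a joint): Sprung ball, 12 mm diameter, in the slot's far (+x) side wall, 26 mm above the slot's floor, standing 5.5 mm into the slot. 0 m = fully out, grows as pushed back (about 3 mm while the blade passes), near 0 again in the blade's notch when home. Passing it takes some 10 to 20 N over the last 25 mm of travel; a blade only resting on it stands about 23 mm too high.
- start_top (a point): Centre of the top of the extractor's start button: a 28 mm round grey push button in a black ring on a fixed grey box 70 x 70 mm, 35 mm high. Pressed straight down, 6 mm of travel on a spring (5 N fully down); it springs back.
- start (a joint): Travel of the start button: 0 m = up, 0.006 m = fully down.
- narrow_handle (a point): Bystander: centre of the grip bar (40 x 14 x 24 mm) of the loose narrow gate blade, 60 mm wide, 8 thick, 80 long, standing in a like stand of its own (130 x 50 x 45 mm), the point 102 mm above the bench. Axes as the wide blade. Not for this pipe.
- glue: Bystander: closed jar, 56 mm diameter, 100 mm high, standing loose on the bench; origin at the centre of its underside.
- offcut: Bystander: loose block of pale wood 110 x 45 x 25 mm lying on the bench; origin at the centre of its underside, x along its length.
- blade: The same wide blade: origin at the centre of its lower end, same axes as blade_handle.
Not all that is in view belongs to the job. What is shaped like the part that bears start_top but purple or red is not meant.

How it is judged:
On the way, in this order (a step that is already met when the one before it is completed fails the run):
1. the wide blade is clicked home in the gate housing (z of blade_handle in the frame of gate_mouth between 0.0415 and 0.0485 m and distance between blade_handle and gate_mouth below 0.0495 m and angle between the z axis of blade_handle and the z axis of gate_mouth, either way round below 0.08 rad and value of joint gate_ball below 0.0015 m), for 0.2 s.
2. the start button is pressed fully down with the blade still home (all of step 1 and value of joint start above 0.0045 m), for 0.1 s.
At the end, for the whole second after the job is handed in: Wide blade fully home in the slot (grip centre 45 mm, within 3.5 mm, above the mouth along the slot, at most 49.5 mm from it in all, within 0.08 rad of the slot axis), ball sprung out in the notch (under 1.5 mm back), blade at rest, button sprung back up (under 2 mm) (all of step 1 and linear speed of blade below 0.02 m/s and value of joint start below 0.002 m); the robot touches nothing.
It fails at once if the narrow blade is moved by more than 30 mm (distance of narrow_handle from where it was at the start of the episode above 0.03 m).
It fails at once if the jar is moved by more than 30 mm (distance of glue from where it was at the start of the episode above 0.03 m).
It fails at once if the offcut is moved by more than 30 mm (distance of offcut from where it was at the start of the episode above 0.03 m).
It also fails if it takes over 48 s, if anything falls off the work surface, if the arm or the gripper's body presses on something with over 40 N, if the wrist force passes 120 N, or if a joint passes its speed limit or range.

## Working session

There is one attempt and no reset: what is moved stays moved. The work goes in short steps, each a Python script; the robot and the scene stay as the last script left them, time stands still between calls to the robot, and variables do not carry over. Pictures are saved under pics/ and viewed, and the job is handed in when it is done.

```bash
ls; mkdir -p pics
python3 - <<'E'
from plant import arm,fingers,grab_frame,monitor
import cv2,pickle
d={}
for n in ["scene","top","wrist"]:
    f=grab_frame(n); d[n]=f; cv2.imwrite(f"pics/{n}0.png",f["image"])
    print(n,f["vertical_fov"],f["cx"],f["cy"],f["dist_coeffs"],f["rvec"],f["tvec"])
pickle.dump(d,open("f0.pkl","wb"))
print(monitor.get_t(),arm.grasp_offset,monitor.get_tool_pos(),monitor.get_tool_rot())
E
```

```text
pics
scene 44.82888579741591 320.54931970771696 202.15433992516583 [-0.05448139  0.          0.          0.          0.        ] [ 2.3449473   1.12122668 -0.33446957] [-0.32848218 -0.26898994  1.46286595]
top 48.30779551011548 310.5207449606325 205.64699983771777 [-0.03869085  0.          0.          0.          0.        ] [ 2.13688984 -2.12147626  0.2074237 ] [-0.00648256  0.49281004  1.20028298]
wrist 69.48135177002722 318.581398325235 202.60976589531452 [-0.03248116  0.          0.          0.          0.        ] [-2.30156875 -1.70406868 -0.28094937] [-0.62410962 -0.04211884  0.38118079]
0.15 -0.0187 [0.18271925 0.59741305 0.23081721] [[ 2.92452559e-01  9.56280018e-01 -1.68300724e-04]
 [ 9.56279588e-01 -2.92452589e-01 -9.13018110e-04]
 [-9.22320957e-04  1.06071936e-04 -9.99999569e-01]]
```

View pics/scene0.png

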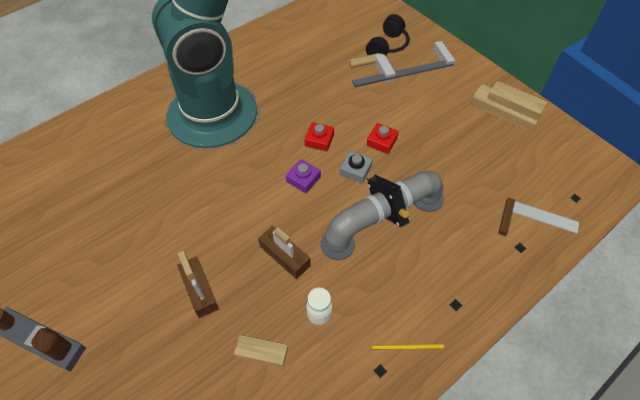

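View pics/top0.png

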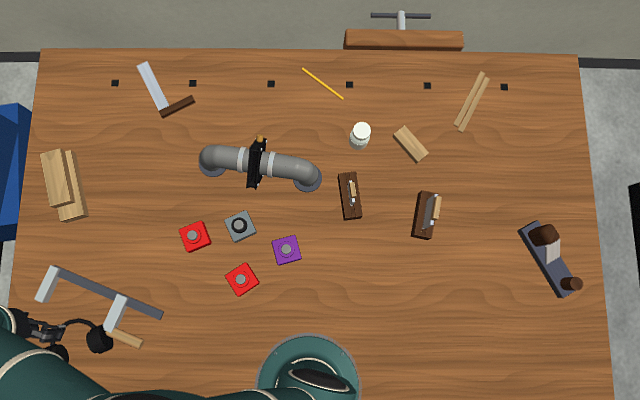

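View pics/wrist0.png

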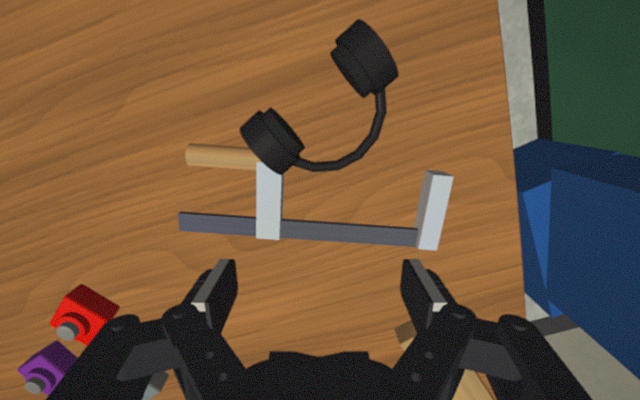

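```bash
cat > h.py <<'E'
import numpy as np,cv2,pickle
def K(f):
    h=f["image"].shape[0]; fl=h/2/np.tan(np.radians(f["vertical_fov"])/2)
    return np.array([[fl,0,f["cx"]],[0,fl,f["cy"]],[0,0,1]])
def ray(f,uv):
    p=cv2.undistortPoints(np.array([[uv]],float),K(f),np.array(f["dist_coeffs"]))[0,0]
    R=cv2.Rodrigues(np.array(f["rvec"]))[0]; t=np.array(f["tvec"]).ravel()
    o=-R.T@t; d=R.T@np.array([p[0],p[1],1]); return o,d/np.linalg.norm(d)
def onz(f,uv,z):
    o,d=ray(f,uv); return o+d*(z-o[2])/d[2]
def tri(obs):
    A=np.zeros((3,3));b=np.zeros(3);L=[]
    for f,uv in obs:
        o,d=ray(f,uv);P=np.eye(3)-np.outer(d,d);A+=P;b+=P@o;L.append((o,d))
    x=np.linalg.solve(A,b)
    return x,[np.linalg.norm((np.eye(3)-np.outer(d,d))@(x-o)) for o,d in L]
def proj(f,X):
    return cv2.projectPoints(np.array(X,float).reshape(-1,3),np.array(f["rvec"]),np.array(f["tvec"]),K(f),np.array(f["dist_coeffs"]))[0].reshape(-1,2)
def crop(f,x0,y0,x1,y1,s,name,grid=10):
    im=cv2.resize(f["image"][y0:y1,x0:x1],None,fx=s,fy=s,interpolation=cv2.INTER_CUBIC)
    for u in range((x0+grid-1)//grid*grid,x1,grid):
        cv2.line(im,((u-x0)*s,0),((u-x0)*s,6),(0,0,255),1); cv2.putText(im,str(u),((u-x0)*s,16),0,.35,(0,0,255),1)
    for v in range((y0+grid-1)//grid*grid,y1,grid):
        cv2.line(im,(0,(v-y0)*s),(6,(v-y0)*s),(0,0,255),1); cv2.putText(im,str(v),(8,(v-y0)*s+4),0,.35,(0,0,255),1)
    cv2.imwrite(name,im)
E
python3 - <<'E'
from h import *
d=pickle.load(open("f0.pkl","rb"));s=d["scene"];t=d["top"]
crop(s,160,210,330,330,4,"pics/c1.png"); crop(t,320,150,460,250,5,"pics/c2.png")
crop(t,190,120,330,250,5,"pics/c3.png"); crop(s,310,130,450,260,5,"pics/c4.png")
for n,uvs,uvt in [("wide",(185,264),(435,207)),("narrow",(283,238),(351,190))]:
    print(n,tri([(s,uvs),(t,uvt)]))
print(onz(t,(240,226),.045),onz(t,(257,163),.13))
E
```

```text
wide (array([ 0.47243779, -0.32644314,  0.14388743]), [np.float64(0.0030019581474358104), np.float64(0.0030019581474357757)])
narrow (array([ 0.52722689, -0.11298009,  0.0933712 ]), [np.float64(0.0014145704162736592), np.float64(0.0014145704162735599)])
[0.434008   0.19203849 0.045     ] [0.59077399 0.14027894 0.13      ]
```

View pics/c1.png

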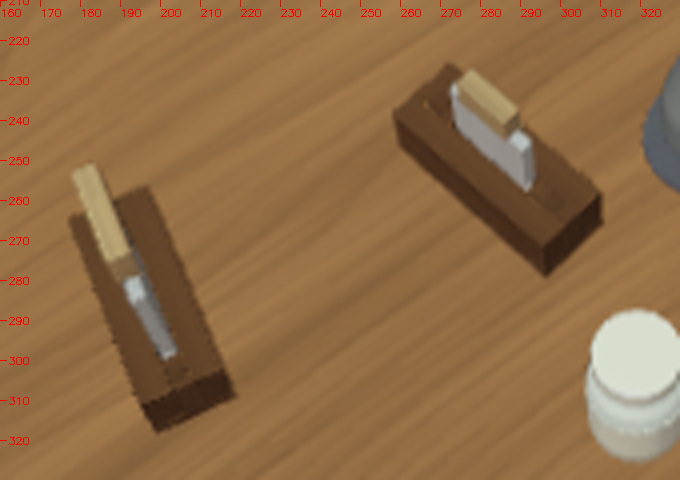

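View pics/c2.png

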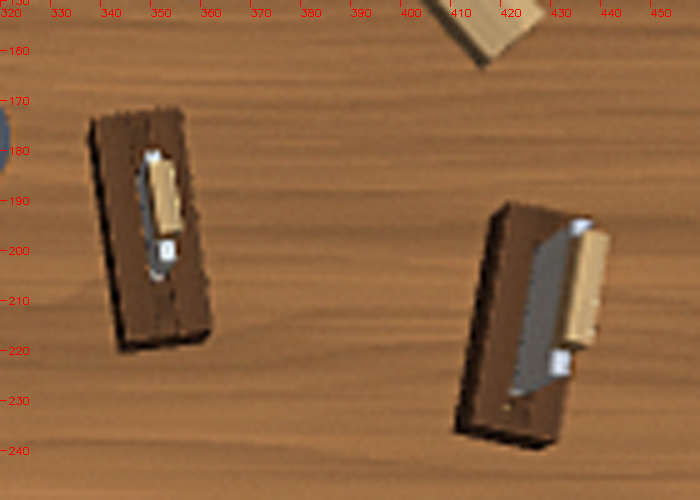

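View pics/c3.png

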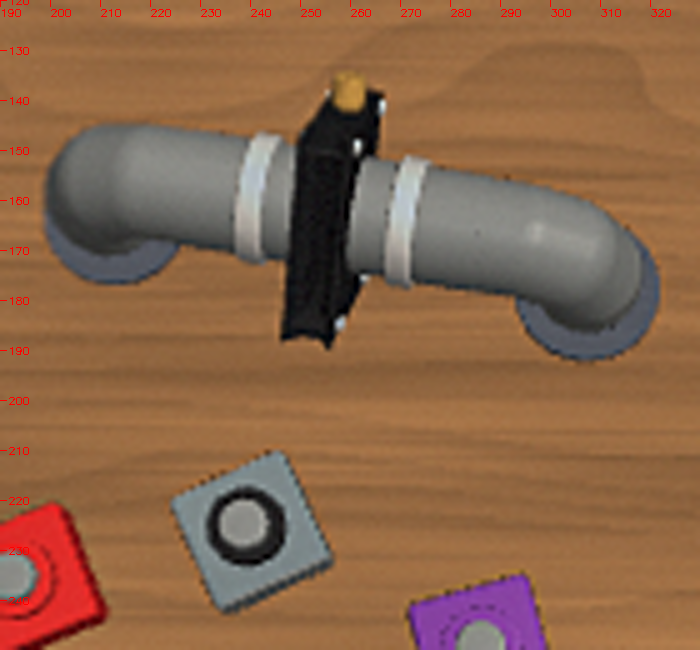

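View pics/c4.png

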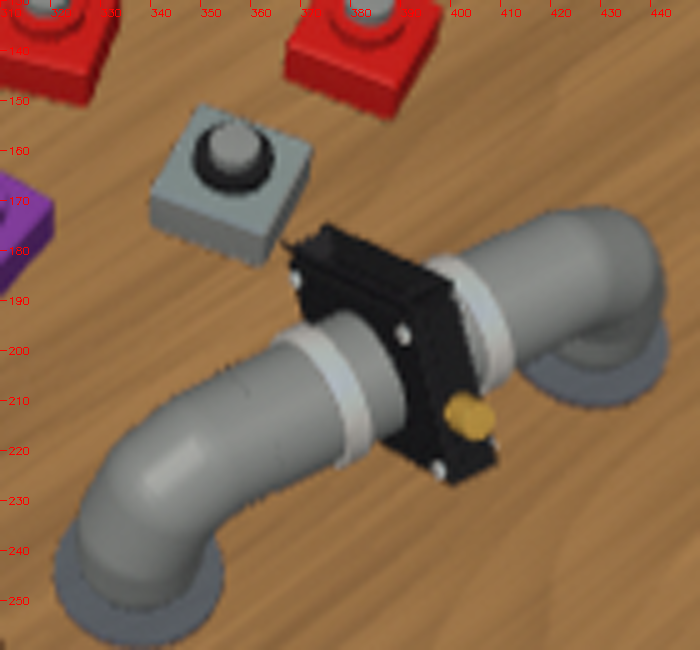

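Run:
```python
from h import *
from plant import arm,monitor
d=pickle.load(open("f0.pkl","rb"));s=d["scene"];t=d["top"];w=d["wrist"]
R=cv2.Rodrigues(np.array(w["rvec"]))[0];c=-R.T@np.array(w["tvec"]).ravel()
T=monitor.get_tool_rot();p=monitor.get_tool_pos()
print("cam in tool",T.T@(c-p)); print("cam axes in tool (cols)\n",(T.T@R.T).round(3))
# wide handle top ends: z=.15 top (10+125+15)
a=onz(t,(436.5,196.5),.15);b=onz(t,(432.5,218.5),.15);print(a,b,np.linalg.norm(a-b),np.degrees(np.arctan2(*(a-b)[1::-1])))
# stand top corners
for u in [(421,191),(437,194),(430,239),(413,235)]: print(onz(t,u,.045))
for u in [(181,217)]: pass
for X in [(212,167),(307.5,174)]: print(onz(t,X,0))
for n,a,b in [("grey btn top",(355,158),(238,224.5))]: print(n,tri([(s,a),(t,b)]))
```

```text
cam in tool [-0.00037854 -0.08332193 -0.14290609]
cam axes in tool (cols)
 [[ 1.     0.    -0.   ]
 [-0.     0.947  0.322]
 [ 0.    -0.322  0.947]]
[ 0.50005588 -0.3269681   0.15      ] [ 0.44250353 -0.31401895  0.15      ] 0.058991126976578025 -12.680264816468318
[ 0.53763724 -0.31494098  0.045     ]
[ 0.52937826 -0.36017006  0.045     ]
[ 0.40161487 -0.33477758  0.045     ]
[ 0.41247036 -0.287707    0.045     ]
[0.61472693 0.28750437 0.        ]
[0.5958193  0.00612484 0.        ]
grey btn top (array([0.43486946, 0.19327651, 0.05748571]), [np.float64(0.002882741904918681), np.float64(0.002882741904918828)])
```

```bash
cat >> h.py <<'E'
def gate(psi,lean=np.radians(35)):
    f=np.array([np.cos(psi),np.sin(psi),0]);z=np.array([0,0,1.])
    gz=-np.sin(lean)*f+np.cos(lean)*z; gx=np.cos(lean)*f+np.sin(lean)*z; return gx,np.cross(gz,gx),gz
def toolR(gx,gy,gz): return np.column_stack([gy,gx,-gz])
E
python3 - <<'E'
from h import *
from plant import arm,monitor,grab_frame
gx,gy,gz=gate(np.radians(-3.8)); m=np.array([.579,.147,.127])
R=toolR(gx,gy,gz)
print(arm.ik(m+.04*gz,R)); print(arm.ik(m+.25*gz,R))
t0=monitor.get_t()
P=m+.12*gz
print(arm.ik(P,R))
arm.move_ptp(P,R); arm.dwell(.2)
d={}
for n in ["wrist","scene","top"]:
    d[n]=grab_frame(n)
pickle.dump(d,open("f1.pkl","wb")); cv2.imwrite("pics/w1.png",d["wrist"]["image"])
print(monitor.get_t()-t0, monitor.get_qpos(), monitor.get_t())
E
```

```text
[-0.89066306  0.25246604  0.46718899  2.24229923  0.93854583  0.22807652
  0.16182512]
[-1.1036024  -0.28316801  0.35181208  2.24563978  0.73169374  0.8468656
  0.35024873]
[-0.92958677  0.03300415  0.40244661  2.27127468  0.8095128   0.44287844
  0.30015925]
2.325 [-0.9298012   0.03315553  0.40234386  2.27112105  0.80946625  0.44288615
  0.30012172] 2.475
```

View pics/w1.png

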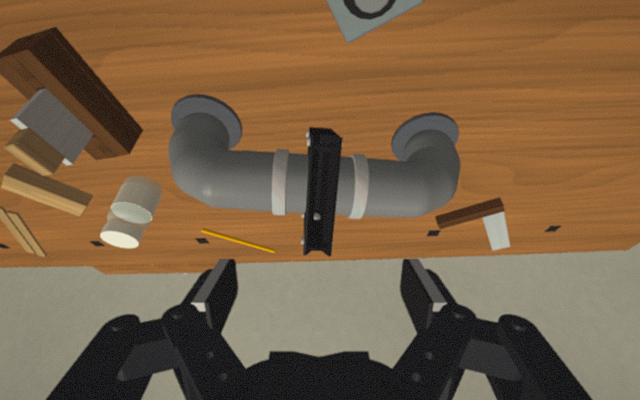

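Run:
```python
from h import *
from plant import arm
d=pickle.load(open("f1.pkl","rb"))
crop(d["wrist"],260,110,380,270,5,"pics/c5.png")
gx,gy,gz=gate(np.radians(-3.8)); m=np.array([.579,.147,.127])
for R in (toolR(gx,gy,gz),toolR(-gx,-gy,gz)):
  for h in (.02,.026,.034,.11,.14):
    print(h,arm.ik(m+h*gz,R))
```

```text
0.02 [-0.77931697  0.29536322  0.36248718  2.22678921  1.09447995  0.21287809
  0.01194202]
0.026 [-0.78404948  0.27970472  0.36150159  2.23082711  1.06534204  0.22427127
  0.04180626]
0.034 [-0.9089855   0.27212586  0.49564084  2.23935148  0.93477646  0.20735124
  0.16183807]
0.11 [-0.92291822  0.05961593  0.40977834  2.2695109   0.82107537  0.41465354
  0.28874874]
0.14 [-0.94353067 -0.01928119  0.38736502  2.27314759  0.7888145   0.50040905
  0.31953544]
0.02 None
0.026 [-1.39718605  0.52223353  1.13940612  2.24466048 -1.12255639  0.2023021
 -1.02715178]
0.034 [-1.4154133   0.49103701  1.14549997  2.24992737 -0.98287428  0.18996436
 -1.15619893]
0.11 [-1.59798754  0.10185119  1.13802526  2.283274    0.65968405  0.35366695
 -2.69463548]
0.14 [-0.94905778 -0.01949354  0.39287669  2.27329095  0.7890904   0.50050796
 -2.82222581]
```

View pics/c5.png

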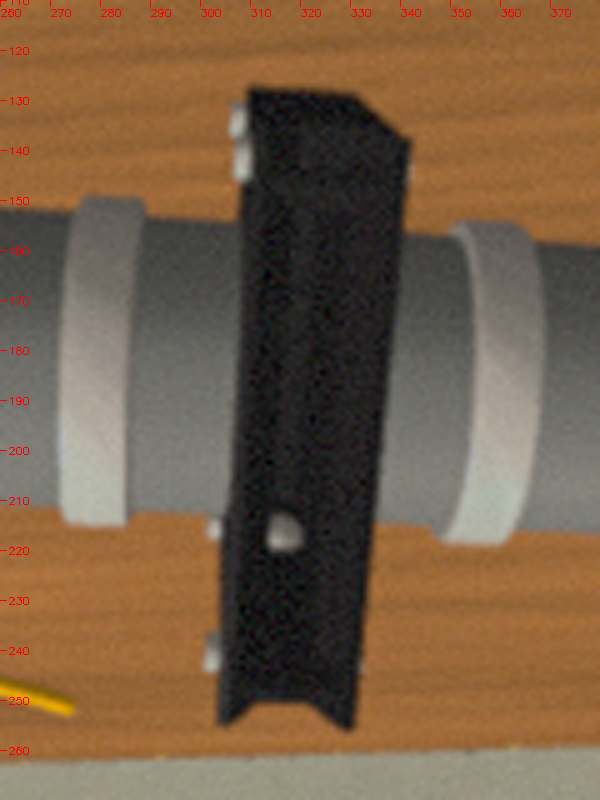

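Run:
```python
from h import *
d=pickle.load(open("f1.pkl","rb"))
f=dict(d["wrist"]); im=f["image"].astype(float); im=cv2.GaussianBlur(im,(0,0),.8)
f["image"]=np.clip((im-8)*5.5,0,255).astype(np.uint8)
crop(f,285,115,355,265,5,"pics/c6.png",5)
```

```text
(no output)
```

View pics/c6.png

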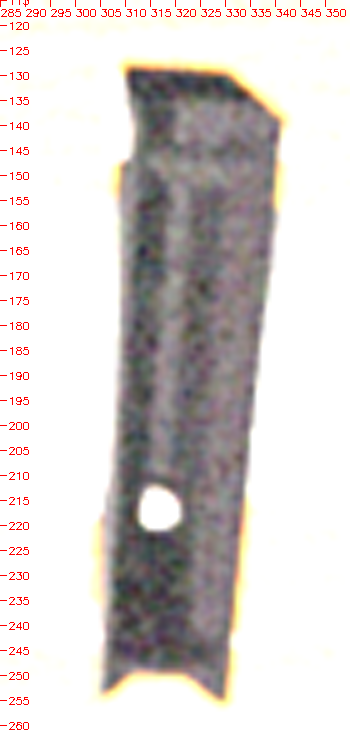

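Run:
```python
from h import *
d=pickle.load(open("f1.pkl","rb"));d0=pickle.load(open("f0.pkl","rb"))
s=d0["scene"];w=d["wrist"];t=d0["top"]
P={}
for n,a,b in [("A",(375.6,174.8),(341,138)),("B",(400.4,187.6),(327.5,255)),("D",(391,192),(303,254)),("C",(366.6,178.6),(310,133))]:
    P[n],r=tri([(s,a),(w,b)]); print(n,P[n],r, proj(t,P[n]))
print(P["B"]-P["A"],np.linalg.norm(P["B"]-P["A"]),P["B"]-P["D"])
g=P["B"]-P["A"];print(np.degrees(np.arctan2(g[1],g[0])),np.degrees(np.arctan2(g[2],np.hypot(*g[:2]))))
f=dict(s); im=f["image"].astype(float)
f["image"]=np.clip((im-8)*4,0,255).astype(np.uint8); crop(f,355,165,420,235,9,"pics/c7.png",5)
f=dict(t); im=f["image"].astype(float)
f["image"]=np.clip((im-8)*4,0,255).astype(np.uint8); crop(f,235,125,280,195,8,"pics/c8.png",5)
```

```text
A [0.53079693 0.17029199 0.10134302] [np.float64(0.00029859660418749765), np.float64(0.0002985966041874245)] [[246.32460381 187.42440638]]
B [0.62511527 0.15316285 0.16646936] [np.float64(0.00010155141233805056), np.float64(0.0001015514123380876)] [[250.88664647 146.2155166 ]]
D [0.62057089 0.12844777 0.16654701] [np.float64(0.0006307301421068436), np.float64(0.0006307301421068109)] [[260.40557318 147.96920935]]
C [0.5247389  0.14448145 0.10055241] [np.float64(0.0011804914196318055), np.float64(0.0011804914196317149)] [[255.90179889 189.76890932]]
[ 0.09431834 -0.01712914  0.06512634] 0.1158913177649321 [ 4.54438128e-03  2.47150736e-02 -7.76518645e-05]
-10.293290193826135 34.191485730069736
```

View pics/c7.png

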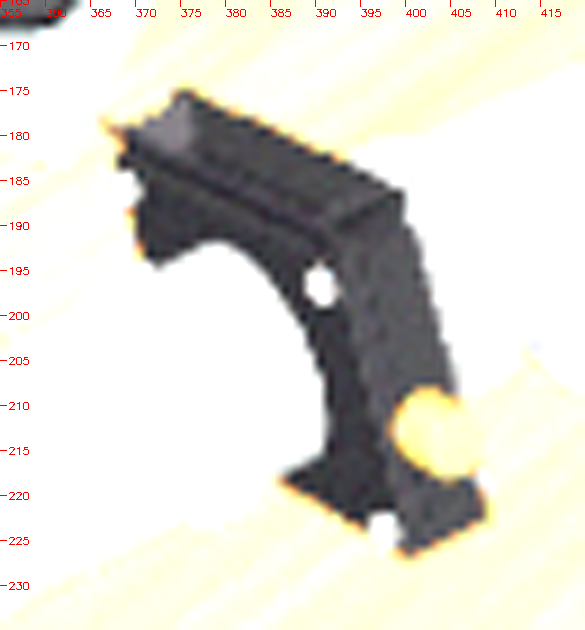

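View pics/c8.png

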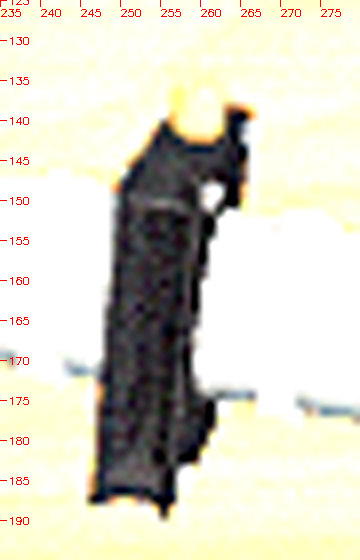

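Run:
```python
from h import *
from plant import arm,monitor,grab_frame
gx,gy,gz=gate(np.radians(-10)); m=np.array([.5753,.1491,.1337])-.01*gz
R=toolR(gx,gy,gz)
t0=monitor.get_t();d=[]
for i,o in enumerate((.035,-.035)):
    (arm.move_ptp if i==0 else arm.move_linear)(m+.1*gz+o*gy,R); arm.dwell(.15)
    f=grab_frame("wrist"); d.append(f)
    g=dict(f); im=f["image"].astype(float)
    g["image"]=np.clip((im-8)*3.5,0,255).astype(np.uint8)
    v=proj(f,m)[0].astype(int); crop(g,v[0]-45,110,v[0]+45,280,4,f"pics/l{i}.png",10)
pickle.dump(d,open("f2.pkl","wb"))
a,b=[cv2.imread(f"pics/l{i}.png") for i in (0,1)]
cv2.imwrite("pics/l.png",np.hstack([a[:600],b[:600]])) 
cv2.imwrite("pics/w2.png",d[0]["image"])
print(monitor.get_t()-t0, monitor.get_t(),a.shape)
```

```text
1.3417 3.8167 (680, 360, 3)
```

```bash
python3 -c "
import cv2,numpy as np
a,b=[cv2.imread(f'pics/l{i}.png') for i in (0,1)]
cv2.imwrite('pics/ll.png',np.hstack([a,b])[80:])"
```

```text
(no output)
```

View pics/ll.png

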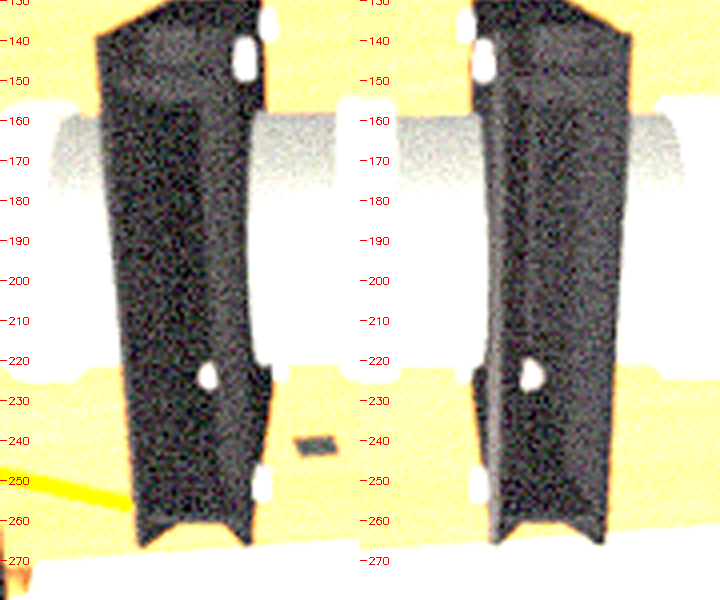

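Run:
```python
from h import *
d=pickle.load(open("f2.pkl","rb"))
gx,gy,gz=gate(np.radians(-10)); m=np.array([.5753,.1491,.1337])-.01*gz
U=[int(proj(f,m)[0][0])-45 for f in d]
L=lambda i,x,y:(d[i],(U[i]+(x-.0)/4-.4,130+y/4-.4))
pts={"D":((142,546),(136,543)),"B":((250,545),(243,543)),"d":((180,521),(163,521)),"b":((222,521),(205,521)),"ball":((208,376),(172,374))}
P={}
for k,(a,b) in pts.items():
    P[k],r=tri([L(0,*a),L(1,*b)]); q=P[k]-m; print(k,P[k],r[0],"in gate",q@gx,q@gy,q@gz)
print(np.degrees(np.arctan2(*(P["B"]-P["D"])[1::-1]))-90,np.degrees(np.arctan2(*(P["b"]-P["d"])[1::-1]))-90)
# near corners on lip plane gz=.01
for i,p in ((0,(97,37)),(1,(271,38)),(0,(142,546)),(0,(250,545)),(1,(136,543)),(1,(243,543))):
    o,dr=ray(*L(i,*p)); s=(.01-(o-m)@gz)/(dr@gz); q=o+s*dr-m; print(i,q@gx,q@gy)
```

```text
D [0.61700885 0.13124872 0.16854053] 0.00035966196595476935 in gate 0.05616978243367222 -0.010337412053426111 0.0132019260503752
B [0.62194814 0.15535485 0.16811004] 0.0002114710137776312 in gate 0.056478472051126896 0.014260189007522364 0.012460255643950684
d [0.62438168 0.13737197 0.15983342] 1.1201484975212277e-05 in gate 0.05625230866103653 -0.003026912116984737 0.0025147192495939105
b [0.6260882  0.14718431 0.1598407 ] 1.4207787013101106e-06 in gate 0.0562373976964025 0.006932690353898867 0.0025340520138695042
ball [0.62149628 0.14243323 0.1214233 ] 0.00025849451229772286 in gate 0.031173559517044674 0.0014564074844754381 -0.026815039078912584
-11.579506531449468 -9.865941378412586
0 -0.057249298451938775 -0.013684607398889912
1 -0.057097629455911736 0.013397279098914302
0 0.05853290821551018 -0.01098679137819404
0 0.05821484083294409 0.014041885850945946
1 0.05768177857943325 -0.010024437509019515
1 0.05771635611209983 0.014755508933963931
```

Run:
```python
from h import *
from plant import arm,monitor,grab_frame
p=np.radians(-12.5); bx=np.array([np.cos(p),np.sin(p),0]);by=np.array([-np.sin(p),np.cos(p),0])
R=np.column_stack([by,bx,[0,0,-1]])
t0=monitor.get_t()
print(arm.ik([.471,-.3205,.25],R))
arm.move_ptp([.471,-.3205,.25],R); arm.dwell(.2)
f=grab_frame("wrist"); s=grab_frame("scene"); pickle.dump([f,s],open("f3.pkl","wb"))
crop(f,200,90,440,270,3,"pics/b.png",10); print(monitor.get_t()-t0,monitor.get_t(),monitor.get_qpos())
```

```text
[-0.30010295  0.54183186  1.16857567  1.75963889 -0.53340713  1.20346649
  2.37142083]
2.2832999999999997 6.1 [-0.30042987  0.54166537  1.16834743  1.75975309 -0.53328124  1.20341535
  2.37128664]
```

View pics/b.png

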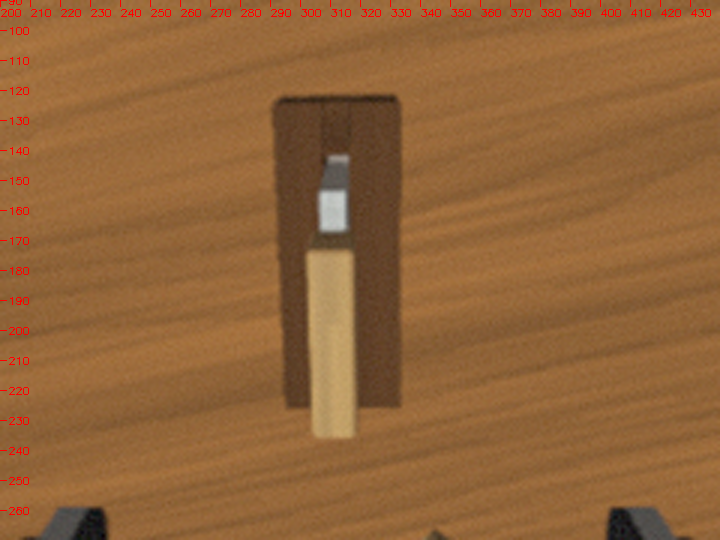

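Run:
```python
from h import *
from plant import arm,monitor
f,s=pickle.load(open("f3.pkl","rb"))
c=[onz(f,u,.15) for u in [(302,173),(317.7,173),(304,235.5),(318.7,235.5)]]
for x in c: print(x)
n=(c[0]+c[1])/2;e=(c[2]+c[3])/2
print("ctr",np.mean(c,0),np.linalg.norm(n-e),np.degrees(np.arctan2(*(e-n)[1::-1])), np.linalg.norm(c[0]-c[1]))
k=[onz(f,u,.045) for u in [(291,124),(332.5,123.5),(295,225.5),(333.5,225.5)]]
print("stand",np.mean(k,0),np.degrees(np.arctan2(*(k[2]+k[3]-k[0]-k[1])[1::-1])))
```

```text
[ 0.44113114 -0.32835926  0.15      ]
[ 0.44404383 -0.31517337  0.15      ]
[ 0.49898888 -0.34035041  0.15      ]
[ 0.50192065 -0.32705459  0.15      ]
ctr [ 0.47152113 -0.32773441  0.15      ] 0.05908548965652334 -11.654844874125533 0.013503757162197236
stand [ 0.47184424 -0.32751295  0.045     ] -11.414376298067417
```

Run:
```python
from h import *
from plant import arm,monitor,grab_frame,fingers
p=np.radians(-11.7); bx=np.array([np.cos(p),np.sin(p),0]);by=np.array([-np.sin(p),np.cos(p),0])
R=np.column_stack([by,bx,[0,0,-1]])
c=np.array([.4715,-.3277,0])
t0=monitor.get_t()
arm.move_ptp(c+[0,0,.20],R)
arm.move_linear(c+[0,0,.119],R,speed=.12)
print(monitor.get_wrist_force())
fingers.grip(0.0,90); print(monitor.get_grip_width(),monitor.get_wrist_force())
arm.move_linear(c+[0,0,.18],R,speed=.12); arm.dwell(.2)
print(monitor.get_wrist_force(),monitor.get_grip_width(),monitor.get_tool_pos())
f=grab_frame("wrist"); s=grab_frame("scene"); pickle.dump([f,s],open("f4.pkl","wb"))
cv2.imwrite("pics/g_w.png",f["image"]); cv2.imwrite("pics/g_s.png",s["image"]); print(monitor.get_t(),monitor.get_qpos())
```

```text
[ 0.1693963  -0.89170186 -0.13322667]
0.012862234361868504 [-0.67077108  0.34778508  5.88520466]
[ 0.02628731  0.44867147 -1.83812213] 0.012830842157413034 [ 0.4712121  -0.32753586  0.17933467]
8.8583 [-0.22224347  0.61873374  1.07902653  1.81849915 -0.61521981  1.08740914
  2.45109754]
```

View pics/g_w.png

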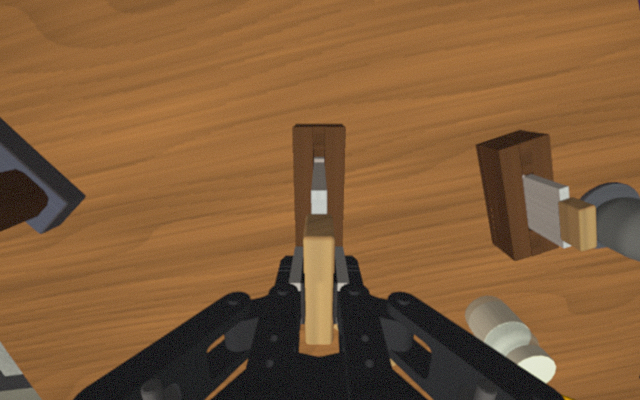

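View pics/g_s.png

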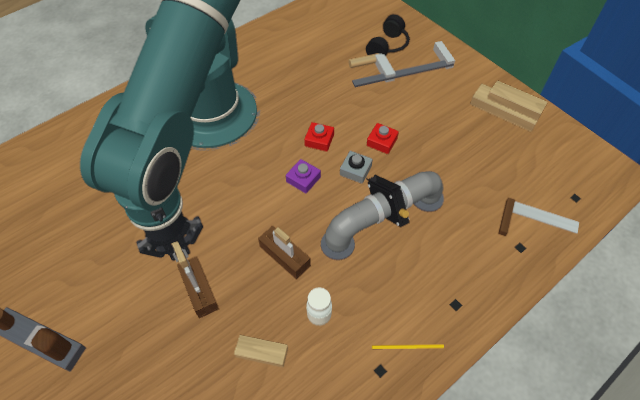

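```bash
cat >> h.py <<'E'
PSI=np.radians(-9.0)
GX,GY,GZ=gate(PSI); RG=toolR(GX,GY,GZ)
_a=gate(np.radians(-10)); M=np.array([.5753,.1491,.1337])-.01*_a[2]+.0012*_a[2]+.0009*_a[1]+.0003*_a[0]
E
python3 - <<'E'
from h import *
from plant import arm,monitor,grab_frame,fingers
f,s=pickle.load(open("f4.pkl","rb"))
R=monitor.get_tool_rot();p=monitor.get_tool_pos()
for u in [(303,217),(335,217),(306,344),(331,344)]:
    o,d=ray(f,u);o=R.T@(o-p);d=R.T@d; print((o+d*(-.031-o[2])/d[2]).round(4))
print(M)
arm.move_linear(p+[0,0,.12],speed=.25)
try:
    arm.move_linear(M+.17*GZ,RG,speed=.25); print("lin")
except arm.MotionError as e:
    print(e)
print(monitor.get_t(),monitor.get_qpos(),monitor.get_tool_pos(),arm.ik(M+.029*GZ,RG))
E
```

```text
[-0.0067 -0.039  -0.031 ]
[ 0.0066 -0.039  -0.031 ]
[-0.0064  0.0287 -0.031 ]
[ 0.006   0.0287 -0.031 ]
[0.58066909 0.14906717 0.12666353]
lin
12.5 [-1.00790693 -0.05428922  0.36096243  2.23888042  0.7826608   0.65381508
  0.20606495] [0.48440583 0.16399765 0.26599685] [-0.9499811   0.30790223  0.51105188  2.21186101  0.92297455  0.2618948
  0.06360777]
```

Run:
```python
from h import *
from plant import arm,monitor,grab_frame,fingers
arm.move_linear(M+.137*GZ,RG,speed=.15); arm.dwell(.3)
f=grab_frame("wrist"); s=grab_frame("scene"); t=grab_frame("top"); pickle.dump([f,s,t],open("f5.pkl","wb"))
for n,x,b in (("w",f,(250,100,390,360)),("s",s,(330,130,440,240)),("t",t,(210,110,310,220))):
    g=dict(x); g["image"]=np.clip((x["image"].astype(float)-5)*(2 if n!="w" else 1.6),0,255).astype(np.uint8)
    crop(g,*b,3 if n=="w" else 5,f"pics/a_{n}.png",10)
a=cv2.imread("pics/a_w.png");print(a.shape);cv2.imwrite("pics/a_w.png",a[:600]);cv2.imwrite("pics/a_w2.png",a[400:])
print(monitor.get_t(),monitor.get_tool_pos()-M-.137*GZ,monitor.get_wrist_force())
```

```text
(780, 420, 3)
13.3167 [-3.68508356e-05  1.30357341e-04  2.63672165e-04] [-0.09542767 -0.18006971 -2.83585919]
```

```bash
python3 -c "
import cv2,pickle
f=pickle.load(open('f5.pkl','rb'))[0]
cv2.imwrite('pics/aw.png',cv2.resize(f['image'][110:370,250:390],None,fx=2.3,fy=2.3,interpolation=2)*1)"
```

```text
(no output)
```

View pics/a_w.png

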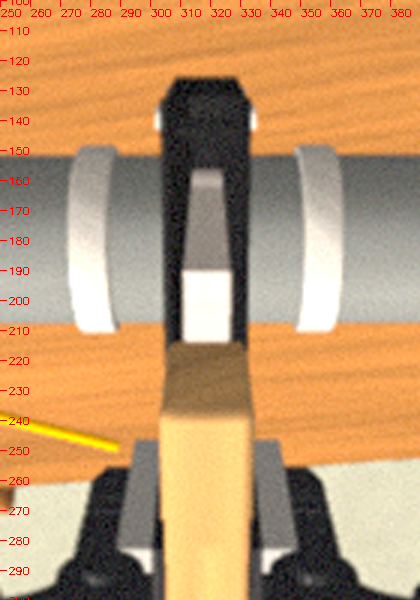

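View pics/a_s.png

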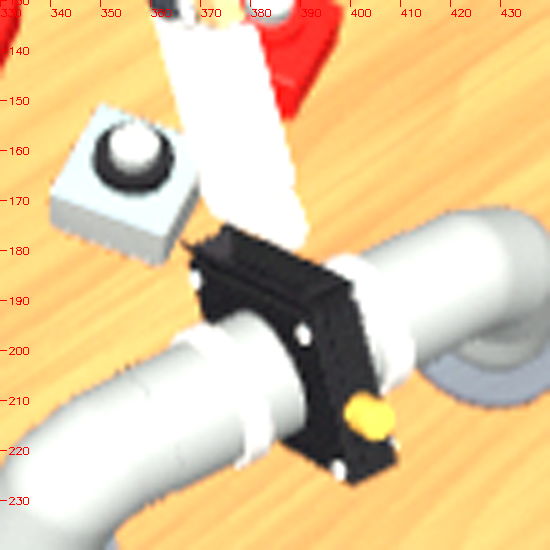

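View pics/a_t.png

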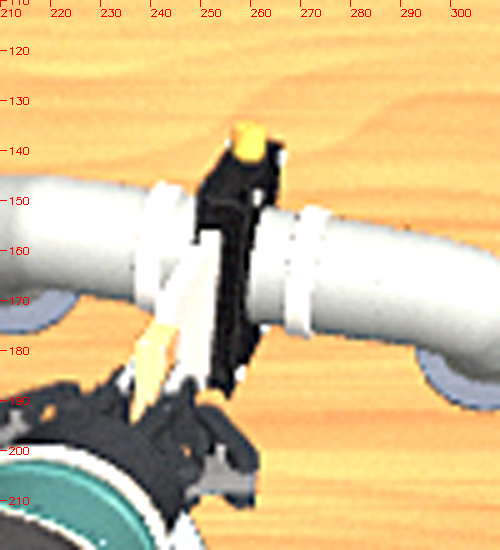

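Run:
```python
from h import *
from plant import arm,monitor
f,s,t=pickle.load(open("f5.pkl","rb"))
R=monitor.get_tool_rot();p=monitor.get_tool_pos()
def onp(u,z):
    o,d=ray(f,u);o=R.T@(o-p);d=R.T@d; return (o+d*(z-o[2])/d[2]).round(4)
print("handle robot end (exp y -.030)",onp((318.8,238.3),-.031), onp((318.8,214),-.001))
print("plate top robot end (exp -.042)",onp((318.8,189.8),-.001),"bottom",onp((319,156.5),.109))
print("lip near end (tool y) at lip plane z=.137-.01",onp((318.8,136),.126),onp((318.8,139.5),.126))
# far-lower corner expected from scene
X=p+R@np.array([0,.042,.109]); print(proj(s,X),proj(s,p+R@np.array([0,-.042,.109])))
```

```text
handle robot end (exp y -.030) [-0.0001 -0.0284 -0.031 ] [-0.     -0.0281 -0.001 ]
plate top robot end (exp -.042) [-0.     -0.0414 -0.001 ] bottom [ 0.0003 -0.0397  0.109 ]
lip near end (tool y) at lip plane z=.137-.01 [ 1.00e-04 -5.56e-02  1.26e-01] [ 1.00e-04 -5.25e-02  1.26e-01]
[[390.76870209 179.9012065 ]] [[372.46981261 171.63989224]]
```

```bash
cat > ins.py <<'E'
from h import *
from plant import arm,monitor,grab_frame,fingers
def go(h0,h1,step,off,lim=12,latlim=15,speed=.08,q=True):
    h=h0
    while h>h1+1e-9:
        h=max(h-step,h1)
        arm.move_linear(M+h*GZ+off,RG,speed=speed)
        F=monitor.get_wrist_force(); a=F@GZ; l=(F@GX,F@GY); e=monitor.get_tool_pos()-M-h*GZ-off
        print(f"h={h:.4f} ax={a:.1f} lx={l[0]:.1f} ly={l[1]:.1f} ez={e@GZ*1e3:.2f} ex={e@GX*1e3:.2f} T={monitor.get_torque().round(2)}")
        if abs(a)>lim or max(map(abs,l))>latlim: print("STOP"); break
    print(monitor.get_t()); return h
E
python3 - <<'E'
from ins import *
go(.137,.085,.008,-.0006*GX)
E
```

```text
h=0.1290 ax=-2.6 lx=-2.3 ly=0.8 ez=-0.25 ex=-0.22 T=[0.19 1.   0.06]
h=0.1210 ax=-1.5 lx=-1.8 ly=-0.4 ez=-0.16 ex=-0.16 T=[0.19 1.01 0.06]
h=0.1130 ax=-2.5 lx=-2.1 ly=0.6 ez=-0.09 ex=-0.13 T=[0.13 1.06 0.  ]
h=0.1050 ax=-1.7 lx=-1.7 ly=0.3 ez=-0.07 ex=-0.14 T=[0.16 0.99 0.02]
h=0.0970 ax=-1.6 lx=-2.0 ly=0.6 ez=-0.07 ex=-0.10 T=[ 0.16  1.03 -0.05]
h=0.0890 ax=-2.2 lx=-1.7 ly=-0.6 ez=-0.07 ex=-0.15 T=[0.19 1.   0.02]
h=0.0850 ax=-1.8 lx=-1.1 ly=-0.2 ez=-0.07 ex=-0.05 T=[0.13 1.02 0.03]
15.0667
```

Run:
```python
from ins import *
h=go(.085,.056,.008,-.0006*GX)
if h<.0561: go(h,.036,.004,-.0006*GX,lim=32,latlim=25)
```

```text
h=0.0770 ax=-1.0 lx=-1.5 ly=-0.1 ez=-0.20 ex=-0.19 T=[0.15 1.01 0.02]
h=0.0690 ax=-1.7 lx=-2.3 ly=-0.2 ez=-0.12 ex=-0.18 T=[0.16 1.03 0.03]
h=0.0610 ax=-1.6 lx=-2.2 ly=-0.4 ez=-0.08 ex=-0.14 T=[ 0.13  1.02 -0.02]
h=0.0560 ax=-1.6 lx=-3.4 ly=0.9 ez=-0.13 ex=-0.38 T=[ 0.35  1.65 -0.02]
16.0667
h=0.0520 ax=11.6 lx=-8.4 ly=-0.0 ez=0.02 ex=-0.77 T=[ 0.37  2.8  -0.14]
h=0.0480 ax=-9.0 lx=-6.1 ly=2.0 ez=-0.12 ex=-0.53 T=[0.86 2.3  0.37]
h=0.0440 ax=1.9 lx=-9.2 ly=1.2 ez=-0.08 ex=-0.46 T=[0.64 3.06 0.1 ]
h=0.0400 ax=-1.9 lx=-7.8 ly=0.4 ez=-0.00 ex=-0.46 T=[0.55 2.86 0.08]
h=0.0360 ax=-14.2 lx=-6.2 ly=1.0 ez=-0.10 ex=-0.22 T=[0.8  2.51 0.23]
17.3167
```

Run:
```python
from ins import *
h=go(.036,.0265,.0015,-.0006*GX,lim=30,latlim=25,speed=.04)
arm.dwell(.1); print(monitor.get_wrist_force()@GZ, monitor.get_qpos())
f=grab_frame("wrist"); s=grab_frame("scene"); pickle.dump([f,s],open("f6.pkl","wb"))
crop(f,220,100,420,300,3,"pics/i_w.png",10);crop(s,330,110,460,240,4,"pics/i_s.png",10)
```

```text
h=0.0345 ax=-10.7 lx=-6.2 ly=0.3 ez=-0.07 ex=-0.09 T=[ 0.55  2.69 -0.07]
h=0.0330 ax=-11.5 lx=-5.5 ly=0.3 ez=-0.10 ex=-0.05 T=[0.48 2.74 0.09]
h=0.0315 ax=-9.6 lx=-3.0 ly=0.7 ez=-0.04 ex=0.43 T=[0.37 1.76 0.05]
h=0.0300 ax=-0.6 lx=-4.3 ly=-0.1 ez=0.13 ex=0.36 T=[0.19 1.62 0.05]
h=0.0285 ax=39.8 lx=-8.1 ly=-2.3 ez=0.90 ex=0.38 T=[-0.27  2.35 -0.59]
STOP
18.5667
39.23760686325872 [-0.92160802  0.30247877  0.47592184  2.21171579  0.95366743  0.2704242
  0.03512963]
```

View pics/i_w.png

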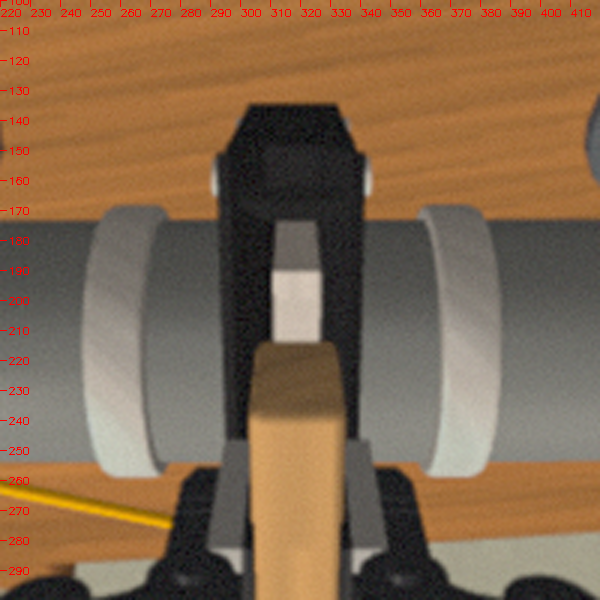

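View pics/i_s.png

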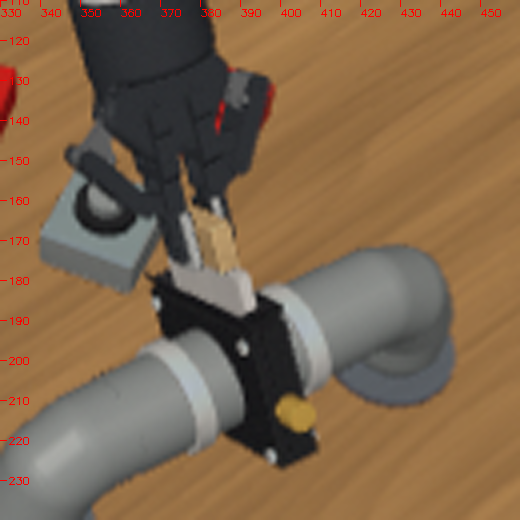

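Run:
```python
from ins import *
off=-.0006*GX
arm.move_linear(M+.0297*GZ+off,RG,speed=.03)
print(monitor.get_wrist_force()@GZ)
fingers.grip(.04); 
arm.move_linear(M+.105*GZ+off,RG,speed=.15); arm.dwell(.15)
print(monitor.get_t(),monitor.get_wrist_force(),monitor.get_grip_width())
f=grab_frame("wrist"); s=grab_frame("scene"); t=grab_frame("top");pickle.dump([f,s,t],open("f7.pkl","wb"))
crop(f,220,100,420,300,3,"pics/j_w.png",10);crop(s,330,130,430,240,5,"pics/j_s.png",10)
```

```text
-2.906346922736579
20.1917 [-0.69189708  0.13515749  0.0292686 ] 0.04003916629691748
```

View pics/j_w.png

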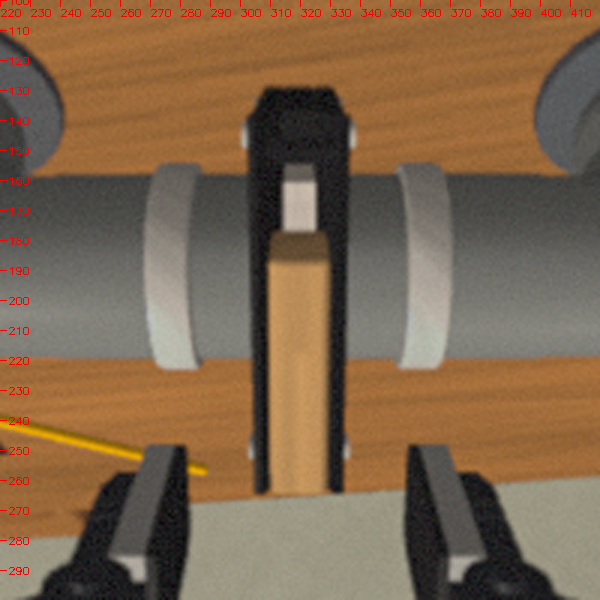

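View pics/j_s.png

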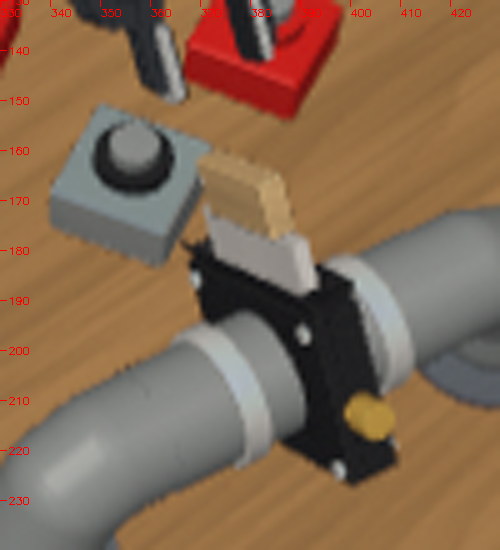

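Run:
```python
from ins import *
f,s,t=pickle.load(open("f7.pkl","rb"));d0=pickle.load(open("f0.pkl","rb"))
def pl(u,z):
    o,d=ray(f,u); k=(z-(o-M)@GZ)/(d@GZ); q=o+k*d-M; return (q@GX).round(4),(q@GY).round(4)
for z in (.055,.06,.065,.083): print(z,pl((319.5,186.7),z),pl((319.5,263.5),z),pl((309,190),z),pl((329.5,190),z))
print("scene pred of handle-top corners",[proj(s,M+.06*GZ+a*GX+b*GY)[0].round(1) for a in(-.03,.03) for b in (-.007,.007)])
b,r=tri([(d0["scene"],(357,159.2)),(d0["top"],(238.4,224.6))]);print(b,r)
R=np.column_stack([[0,1,0],[1,0,0],[0,0,-1.]])
fingers.grip(0)
arm.move_linear(M+.16*GZ,RG,speed=.2)
P=np.array([b[0]-.015,b[1],.19]);print(arm.ik(P,R)); arm.move_ptp(P,R); arm.dwell(.2)
f=grab_frame("wrist");pickle.dump(f,open("f8.pkl","wb")); crop(f,200,60,440,300,2,"pics/k.png",20)
print(monitor.get_t(),monitor.get_qpos())
```

```text
0.055 (np.float64(-0.0302), np.float64(-0.0)) (np.float64(0.0304), np.float64(0.0001)) (np.float64(-0.0278), np.float64(-0.0073)) (np.float64(-0.0278), np.float64(0.0069))
0.06 (np.float64(-0.0315), np.float64(-0.0001)) (np.float64(0.0274), np.float64(0.0)) (np.float64(-0.0292), np.float64(-0.0072)) (np.float64(-0.0292), np.float64(0.0067))
0.065 (np.float64(-0.0329), np.float64(-0.0001)) (np.float64(0.0244), np.float64(0.0)) (np.float64(-0.0307), np.float64(-0.007)) (np.float64(-0.0307), np.float64(0.0065))
0.083 (np.float64(-0.038), np.float64(-0.0001)) (np.float64(0.0137), np.float64(-0.0)) (np.float64(-0.0359), np.float64(-0.0063)) (np.float64(-0.0359), np.float64(0.0058))
scene pred of handle-top corners [array([369.2, 162.1]), array([374.1, 159.9]), array([382.2, 167.6]), array([387.3, 165.2])]
[0.43690408 0.19551308 0.05148847] [np.float64(0.00011503092068269884), np.float64(0.00011503092068261308)]
[-0.94613742  0.1947042   0.49936184  2.05463245 -0.1168203   0.91883897
  1.18712723]
22.45 [-0.94623809  0.19409653  0.49912541  2.05497988 -0.11615949  0.91857287
  1.1864687 ]
```

View pics/k.png

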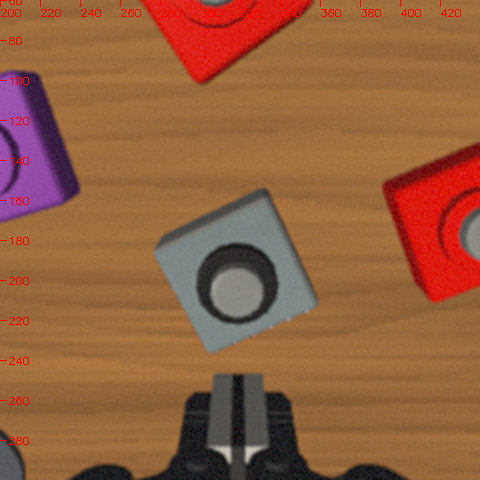

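Run:
```python
from ins import *
f=pickle.load(open("f8.pkl","rb"));s=pickle.load(open("f0.pkl","rb"))["scene"]
print(onz(f,(318.5,206),.051),tri([(f,(318.5,206)),(s,(357,159.2))]))
b=onz(f,(318.5,206),.051)
R=np.column_stack([[0,1,0],[1,0,0],[0,0,-1.]])
arm.move_linear([b[0],b[1],.075],R,speed=.15)
z=.075
while z>.036:
    z-=.0015 if z<.062 else .004
    arm.move_linear([b[0],b[1],z],R,speed=.05)
    F=monitor.get_wrist_force(); print(round(z,4),F.round(1),monitor.get_tool_pos()[2].round(4))
    if F[2]>12: break
arm.dwell(.3); print(monitor.get_wrist_force(),monitor.get_t())
s=grab_frame("scene");crop(s,330,130,430,240,5,"pics/p_s.png",10)
```

```text
[0.43825607 0.1950641  0.051     ] (array([0.43757087, 0.19491639, 0.05263833]), [np.float64(0.0001784186708610762), np.float64(0.00017841867086106552)])
0.071 [ 0.8 -0.4  0.7] 0.0713
0.067 [-0.1  0.6 -0. ] 0.0668
0.063 [ 0.5 -0.4  0.2] 0.0628
0.059 [ 0.3 -0.4 -0.1] 0.0588
0.0575 [0.5 1.  0.2] 0.0574
0.056 [-0.2 -0.2  1.9] 0.056
0.0545 [1.  0.1 2.9] 0.0545
0.053 [1.2 0.1 2.5] 0.053
0.0515 [ 0.7 -0.6  4.8] 0.0515
0.05 [-5.  -2.7 25. ] 0.0507
[-4.98044037 -2.3410486  25.41293014] 26.175
```

View pics/p_s.png

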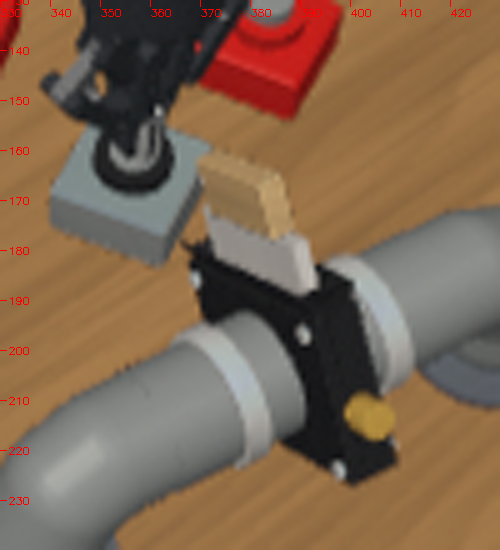

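Run:
```python
from ins import *
p=monitor.get_tool_pos()
arm.move_linear([p[0],p[1],.16],speed=.12); arm.dwell(.3)
print(monitor.get_wrist_force(),monitor.get_t())
s=grab_frame("scene");crop(s,330,130,430,240,5,"pics/q_s.png",10); cv2.imwrite("pics/q_t.png",grab_frame("top")["image"])
```

```text
[-0.7831329  -0.69026095 -0.13655813] 27.5917
```

View pics/q_s.png

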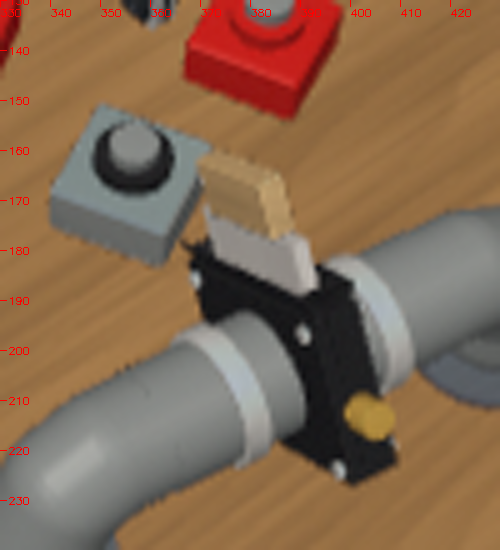

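View pics/q_t.png

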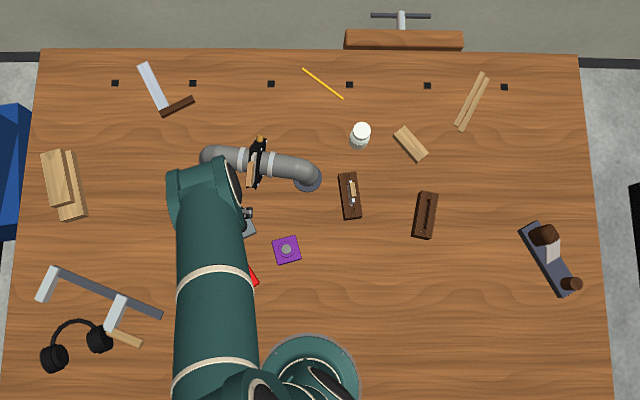

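The scene picture shows the blade home, with its handle corners at (369,162) and (386,165) as predicted, and the button back up at (357,159). In the top picture the jar (360,135), offcut (410,144) and narrow blade (350,195) are where they started.

```bash
python3 -c "
from plant import arm,monitor
arm.hand_in(); print(monitor.get_t())"
```

```text
the job is handed in; nothing more can be done
the job is handed in; nothing more can be done
```

The wide blade is in the gate housing and the start button has been pressed. I handed the job in at about 28 s of the 48 s allowed; the interface reports no verdict.

- **Blade:** I lifted it out of its stand and pushed it down the slot. It met the ball about 25 mm before the end and stopped on the floor at the expected depth, with a push of about 39 N at the stop. After release, the wrist and scene pictures put the grip about 45 mm above the mouth, within 2–3 mm. The ball's travel can't be read directly, so the click is inferred from the depth and forces.
- **Button:** The grey one went down about 6 mm to a hard stop at 25 N, and was held for more than 0.3 s. In the last picture it is back up.
- **Bystanders and contact:** The narrow blade, jar and offcut look unmoved in the last top picture. The arm was clear and the wrist force was near zero (about 1 N).
- **Checks that disagreed:**
    - My first estimates of the housing's angle and of the blade handle's position, from the top camera, were off by about 5° and 7 mm. Close wrist views corrected both before I grasped or inserted anything.
    - A direct two-view fix on the ball's position came out wrong, so I did not use it.

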